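# Sort handed hinge brackets into their side bays

## Task

Four brass hinge brackets lie mixed on the platen, two left-hand and two right-hand: seen from above, pin up, with the long arm's pin end pointing away from you, a left-hand bracket's short arm points left and a right-hand one's points right. Slide each bracket along the platen, without lifting or tipping it, until it lies well inside its own open-mouthed bay, left-hand ones in the bay on the robot's left and right-hand ones in the bay on its right. Leave the tools lying around where they are.

Things in the scene. Friction and masses are not known exactly. Their poses are not given: they have to be found in the camera images.
- left_bay: Left bay, fixed: U of dark flat bar, 28 mm high, 10 thick, on the platen (no floor of its own), open toward the middle of the table. Clear width 370 mm (x -185..185), depth 160 mm. Origin: on the platen, middle of the open mouth; +y points into the bay; back bar's inner face at 160 mm
- right_bay: Right bay, fixed: U of dark flat bar, 28 mm high, 10 thick, on the platen (no floor of its own), open toward the middle of the table. Clear width 370 mm (x -185..185), depth 160 mm. Origin: on the platen, middle of the open mouth; -y points into the bay; back bar's inner face at 160 mm
- left_bracket_1: Left-hand brass L bracket with steel pin, 0.4 kg, flat, z up. Origin: underside, middle of the L's 90x60 mm outline. Plate 12 thick, Long arm x -45..45, y -30..-2; short arm x -45..-23, out to y +30; notch between them 68x32. Pin 24 dia, 30 tall on the plate at x 31, y -16. Centre of mass x 3, y -11. Starts mid-platen, long arm within 0.4 rad of world x, pin end far or near
- left_bracket_2: Left-hand brass L bracket with steel pin, 0.4 kg, flat, z up. Origin: underside, middle of the L's 90x60 mm outline. Plate 12 thick, Long arm x -45..45, y -30..-2; short arm x -45..-23, out to y +30; notch between them 68x32. Pin 24 dia, 30 tall on the plate at x 31, y -16. Centre of mass x 3, y -11. Starts mid-platen, long arm within 0.4 rad of world x, pin end far or near
- right_bracket_1: Right-hand brass L bracket with steel pin, 0.4 kg, flat, z up. Origin: underside, middle of the L's 90x60 mm outline. Plate 12 thick, Long arm x -45..45, y +30..+2; short arm x -45..-23, out to y -30; notch between them 68x32. Pin 24 dia, 30 tall on the plate at x 31, y +16. Centre of mass x 3, y +11. Starts mid-platen, long arm within 0.4 rad of world x, pin end far or near
- right_bracket_2: Right-hand brass L bracket with steel pin, 0.4 kg, flat, z up. Origin: underside, middle of the L's 90x60 mm outline. Plate 12 thick, Long arm x -45..45, y +30..+2; short arm x -45..-23, out to y -30; notch between them 68x32. Pin 24 dia, 30 tall on the plate at x 31, y +16. Centre of mass x 3, y +11. Starts mid-platen, long arm within 0.4 rad of world x, pin end far or near
- soapstone_holder: bystander, loose: slim grey soapstone holder 148 mm long, lying flat; origin at the centre of its underside
- cold_chisel: bystander, loose: black cold chisel 170 mm long, lying flat; origin at the centre of its underside
- weld_magnet: bystander, loose: blue and grey welding magnet 87 mm long, lying flat; origin at the centre of its underside
- paint_marker: bystander, loose: white and yellow paint marker 140 mm long, lying flat; origin at the centre of its underside
There are look-alikes about, which are no part of the job. What is shaped like the right_bracket_1 but purple is not meant.

How it is judged:
At the end, for the whole second after the job is handed in: Both left-hand brackets lie flat and still on the platen inside the left bay and both right-hand ones inside the right bay: each bracket's origin at least 26 mm past the mouth line and between the side bars (y of left_bracket_1 in the frame of left_bay between 0.026 and 0.16 m and x of left_bracket_1 in the frame of left_bay between -0.185 and 0.185 m and height (world z) of each of left_bracket_1, left_bracket_2, right_bracket_1, right_bracket_2 below 0.006 m and angle between each of left_bracket_1, left_bracket_2, right_bracket_1, right_bracket_2's own z axis and vertical below 0.1 rad and linear speed of each of left_bracket_1, left_bracket_2, right_bracket_1, right_bracket_2 below 0.02 m/s and y of left_bracket_2 in the frame of left_bay between 0.026 and 0.16 m and x of left_bracket_2 in the frame of left_bay between -0.185 and 0.185 m and y of right_bracket_1 in the frame of right_bay between -0.16 and -0.026 m and x of right_bracket_1 in the frame of right_bay between -0.185 and 0.185 m and y of right_bracket_2 in the frame of right_bay between -0.16 and -0.026 m and x of right_bracket_2 in the frame of right_bay between -0.185 and 0.185 m); the robot touches nothing.
It fails at once if a bracket is lifted off the platen (by more than 20 mm) or tipped up (by more than 0.5 rad) (height (world z) of any of left_bracket_1, left_bracket_2, right_bracket_1, right_bracket_2 above 0.02 m or angle between any of left_bracket_1, left_bracket_2, right_bracket_1, right_bracket_2's own z axis and vertical above 0.5 rad).
It fails at once if one of the tools lying around is moved by more than 30 mm (distance of any of soapstone_holder, cold_chisel, weld_magnet, paint_marker from where it was at the start of the episode above 0.03 m).
It also fails if it takes over 67 s, if anything falls off the work surface, if the arm or the gripper's body presses on something with over 40 N, if the wrist force passes 120 N, or if a joint passes its speed limit or range.

## Robot

A 7-joint arm with a two-finger parallel gripper is mounted at the origin on the work surface; the furniture and walls round the work are solid. World frame = base frame: x ahead of the robot, y to its left, z up, the work surface at z = 0. Lengths are in m, angles in rad, forces in N, time in s.
With the tool pointing down it reaches from about 0.35 to 0.9 m from the base axis. Payload 8.1 kg.
Tool frame: the origin (TCP) lies at the very end of the fingers, on their centre line; the grasp point (between the pads) lies 19 mm behind it; z points along the fingers, y is the line along which they close (so a half turn about z gives the same grasp; the last joint's range is limited). The gripper opens to 92 mm and grips with 3 to 60 N. Pads are 19 mm wide; open, the fingers measure 130 mm over their backs; the gripper's body (75 mm by 190 mm) begins 47 mm behind the grasp point.
Start: joints at [1.181, 0.434, 0.025, 1.573, -0.012, 1.134, -0.075], TCP at [0.177, -0.599, 0.227] pointing down, gripper open.
Joint ranges: [-2.62, 2.62], [-0.44, 2.09], [-1.27, 1.32], [0.08, 2.57], [-1.32, 4.46], [0.12, 2], [-2.74, 2.74]. Speed limits (rad/s): [2.22, 2.22, 3.01, 3.01, 3.14, 3.14, 3.14].

## Interface

Orientations are given as a rotation vector (axis times angle).
In Python, from cell import arm gives the robot as it stands.
- The arm moves only by the tool jog_arm, never from a script. Its argument "rows" is a list of rows, each a list of 3 entries, a list of its own where there are three numbers: the shift along the world's x, y, z in cm, then the turn, a rotation vector about the world's x, y, z in degrees, then the opening, from 0 (shut) to 1 (fully open). A call has 1 to 8 rows; each row is the pose to reach, as a shift and turn from the pose commanded when the call began; what a row does not reach only later rows make up. A row lasts 1/8 s, in which the tool goes at most 62.5 mm and 10.7 degrees, less where a joint would pass 70% of its speed; a pose out of reach is approached as far as the arm can. A call with a gripper value outside its range is refused whole. The fingers move at their own pace and stop on an object; "newtons" is the grip in N (left out, the last holds). Time passes only in rows, so rows that repeat a pose let the fingers close. It gives the time, the measured TCP pose, the force, the opening and the grip force at its end, in the units of the state.
- arm.observe(): the state, without advancing time (a new reading comes with each control period).
- arm.get_image(name): name is "side" or "top" or "wrist"; returns a dict with "img" (384x512x3 uint8, red, green, blue), "depth" (384x512 float32, m along the optical axis (not along the pixel's ray), 0 where there is no reading), "fx", "fy", "cx", "cy" (pixels), "dist_coeffs" ([k1, k2, p1, p2, k3] as OpenCV has them; the pictures are not rectified), "rvec" (rotation vector, rad) and "tvec" (3), from world to camera coordinates, as OpenCV has them; the wrist camera has in their place "mount" (4x4, takes a point from camera to tool coordinates, whose origin is the TCP and whose axes are the flange's). Camera axes: x right, y down, z forward; pixel columns grow to the right and rows downward; lengths in m; the calibration is good to about 2 mm. A picture is of the moment at which its call begins: read the wrist's pose just before it.
- arm.sign_off(): hands the job in; it is judged then, once.
The state is a dict: "clock": time; "joints": joint angles; "dq": joint speeds; "joint_efforts": joint torques, N m; "position": TCP position; "ee_rot": TCP orientation; "force": force on the tool from outside, world axes, zero at the start; "ft_torque": the same for the moment, N m; "width": opening from 0.0 (shut) to 1.0 (fully open); "gripper_force": force on a finger pad.
Only numpy, scipy, OpenCV 4.12 (cv2) and the standard library are available. Lean on these libraries where they do the work, as an engineer would, in place of code of your own. Each camera call takes 0.05 s, during which the arm holds its last target. There are 200 camera calls.

## Working session

There is one attempt and no reset: what is moved stays moved. The work goes in short steps, Python scripts to look and compute and a tool call to move; the robot and the scene stay as the last step left them, time stands still between calls to the robot, and variables do not carry over. Pictures are saved under pics/ and viewed, at most 10 in all, crops included, and the job is handed in when it is done.

Besides the shell and the picture viewer there is one more tool, called after ">>>" in YAML: its name, and indented under it one key for each argument. jog_arm: Moves the arm, as the interface text tells. Its arguments: {"type":"object","properties":{"rows":{"type":"array","items":{"type":"array"}},"newtons":{"type":"number"}},"required":["rows"]}

```bash
mkdir -p pics; ls; cat > h.py <<'E'
import numpy as np, cv2
from cell import arm
def cam(n):
    d=arm.get_image(n); d['K']=np.array([[d['fx'],0,d['cx']],[0,d['fy'],d['cy']],[0,0,1]]); return d
def ray(d,px,z):
    px=np.asarray(px,float).reshape(-1,1,2)
    u=cv2.undistortPoints(px,d['K'],np.array(d['dist_coeffs'])).reshape(-1,2)
    R,_=cv2.Rodrigues(np.array(d['rvec'],float)); t=np.array(d['tvec'],float).reshape(3)
    c=-R.T@t; v=np.c_[u,np.ones(len(u))]@R
    return c+v*((z-c[2])/v[:,2])[:,None]
E
python3 - <<'E'
from h import *
d=cam('top'); s=arm.observe(); print(s['clock'],s['position'],s['ee_rot'],s['width'],s['force'])
np.save('top.npy',d,allow_pickle=True)
cv2.imwrite('pics/top.png',cv2.resize(d['img'][:,:,::-1],(796,597),interpolation=cv2.INTER_CUBIC))
print(ray(d,[[0,0],[511,0],[0,383],[511,383]],0).round(3))
E
```

```text
pics
0.05 [ 0.1765892  -0.59900299  0.22593987] [-3.10785038e+00 -4.48557552e-01  5.47093858e-04] 1.0049402555042126 [-0.29594753 -0.10790847 -0.32766758]
[[ 1.131  0.76   0.   ]
 [ 1.079 -0.764  0.   ]
 [ 0.017  0.741  0.   ]
 [-0.022 -0.68   0.   ]]
```

View pics/top.png

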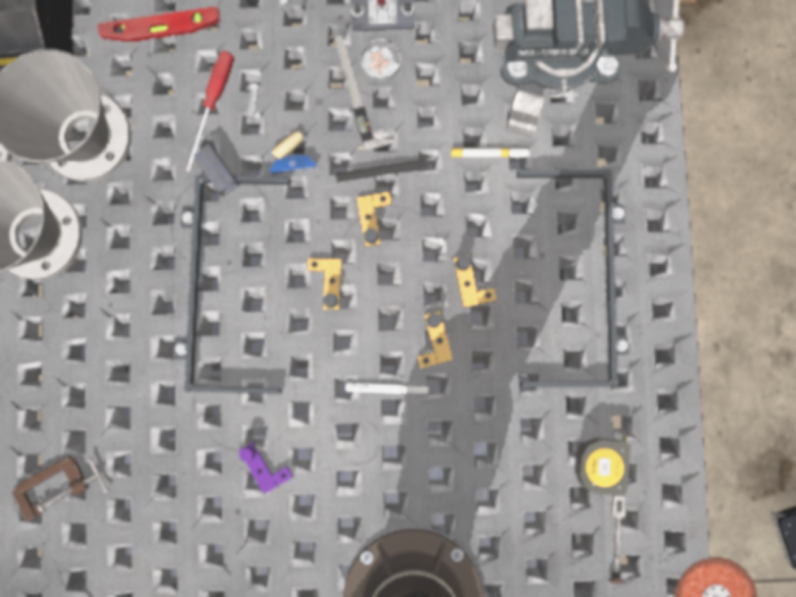

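Top view (796-px scale): the candidates are A (373,217), B (325,282), C (472,283) and D (437,340), all brass. The purple L at (263,470) is the look-alike and is excluded.
- **A:** pin near, short arm to the image right, so left-hand.
- **B:** pin near, short arm to the left, so right-hand.
- **C:** pin far, short arm to the right, so right-hand.
- **D:** pin far, short arm to the left, so left-hand.

Next I'll measure the pins from depth and confirm with an enlarged crop.

```bash
python3 - <<'E'
from h import *
d=np.load('top.npy',allow_pickle=True).item()
img=d['img']; hsv=cv2.cvtColor(img,cv2.COLOR_RGB2HSV)
h,w=img.shape[:2]
vv,uu=np.mgrid[0:h,0:w]; px=np.stack([uu,vv],-1).reshape(-1,2)
R,_=cv2.Rodrigues(np.array(d['rvec'],float)); t=np.array(d['tvec'],float).reshape(3)
u=cv2.undistortPoints(px.reshape(-1,1,2).astype(float),d['K'],np.array(d['dist_coeffs'])).reshape(-1,2)
P=((np.c_[u,np.ones(len(u))]*d['depth'].reshape(-1,1)-t)@R).reshape(h,w,3)
np.save('P.npy',P)
m=cv2.inRange(hsv,(15,110,90),(30,255,255))
n,l,st,c=cv2.connectedComponentsWithStats(m)
for i in range(1,n):
    x,y,ww,hh,a=st[i]
    if a<150 or not(190<c[i][0]<330 and 110<c[i][1]<245): continue
    b=np.zeros((h,w),bool); b[y-12:y+hh+12,x-12:x+ww+12]=1
    hi=b&(P[...,2]>.034)&(P[...,2]<.06)
    q=P[hi]; k=P[l==i]
    hp=np.argwhere(hi)[:,::-1]
    print('px',c[i].round(),a,'plate',k.mean(0).round(3),'pin n',len(q), q.mean(0).round(3) if len(q) else '', 'pinpx',hp.mean(0).round(1) if len(q) else '','rayed',ray(d,hp.mean(0),.042).round(3) if len(q) else '')
# bays and tools: heights along landmarks (796 scale px)
f=512/796
for nm,p,z in [('LB far bar mouth',(288,181),.028),('LB near bar mouth',(283,387),.028),('LB corner far',(198,181),.028),('LB corner near',(189,388),.028),('RB far mouth',(518,174),.028),('RB near mouth',(527,383),.028),('RB corner far',(609,174),.028),('RB corner near',(613,383),.028),('chisel L',(335,175),.01),('chisel R',(432,160),.01),('soap L',(346,387),.01),('soap R',(430,390),.01),('magnet',(215,165),.02),('marker',(490,153),.01),('blue',(293,162),.02)]:
    x,y=np.array(p)*f; print(nm,ray(d,[x,y],z).round(3)[0],'depthz',P[int(y)-1:int(y)+2,int(x)-1:int(x)+2,2].max().round(3))
cr=img[110:262,100:410,::-1]; cv2.imwrite('pics/crop.png',cv2.resize(cr,(794,389),interpolation=cv2.INTER_CUBIC))
cv2.imwrite('pics/crop2.png',cv2.resize(img[115:250,185:335,::-1],(660,594),interpolation=cv2.INTER_CUBIC))
E
```

```text
px [282. 224.] 167 plate [ 0.439 -0.061  0.012] pin n 62 [ 0.489 -0.051  0.042] pinpx [278.9 205.3] rayed [[ 0.489 -0.051  0.042]]
LB far bar mouth [0.746 0.202 0.028] depthz 0.03
LB near bar mouth [0.378 0.217 0.028] depthz 0.002
LB corner far [0.752 0.365 0.028] depthz 0.032
LB corner near [0.381 0.383 0.028] depthz 0.033
RB far mouth [ 0.746 -0.213  0.028] depthz 0.03
RB near mouth [ 0.372 -0.212  0.028] depthz 0.03
RB corner far [ 0.741 -0.377  0.028] depthz 0.03
RB corner near [ 0.367 -0.363  0.028] depthz 0.032
chisel L [0.759 0.118 0.01 ] depthz 0.018
chisel R [ 0.781 -0.06   0.01 ] depthz -0.009
soap L [0.374 0.107 0.01 ] depthz 0.015
soap R [ 0.365 -0.042  0.01 ] depthz -0.559
magnet [0.783 0.336 0.02 ] depthz 0.039
marker [ 0.791 -0.166  0.01 ] depthz 0.022
blue [0.783 0.193 0.02 ] depthz 0.023
```

View pics/crop2.png

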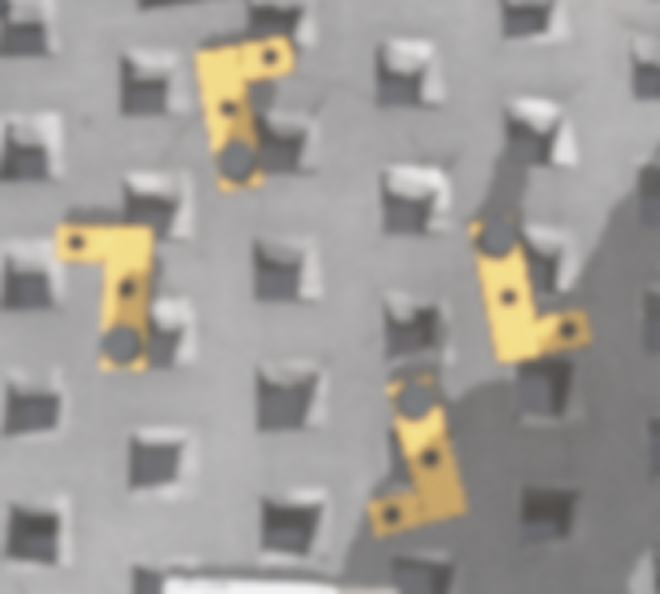

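The crop shows all four brass brackets with round steel pins: A (237,160), B (122,345), C (497,236), D (415,399). The handedness agrees with what I read before. Now the exact pin positions.

```bash
python3 - <<'E'
from h import *
P=np.load('P.npy')
for nm,p in dict(A=(237,160),B=(122,345),C=(497,236),D=(415,399)).items():
    x,y=185+p[0]/4.4,115+p[1]/4.4
    q=P[int(y)-12:int(y)+13,int(x)-12:int(x)+13].reshape(-1,3); q=q[(q[:,2]>.034)&(q[:,2]<.06)]
    print(nm,len(q),((q.max(0)+q.min(0))/2).round(3),q.mean(0).round(3))
# tall stuff map: points over 0.08 within work region
q=P.reshape(-1,3); q=q[(q[:,2]>.06)&(q[:,0]>.25)&(q[:,0]<.85)&(abs(q[:,1])<.5)&(q[:,2]<1)]
print(len(q)); 
if len(q): print(q.min(0),q.max(0))
E
```

```text
A 59 [0.643 0.056 0.042] [0.643 0.056 0.042]
B 60 [0.529 0.13  0.041] [0.529 0.131 0.042]
C 61 [ 0.589 -0.107  0.043] [ 0.589 -0.106  0.042]
D 62 [ 0.489 -0.052  0.043] [ 0.489 -0.051  0.042]
64
[0.79950918 0.4853278  0.14346625] [0.84906458 0.49979185 0.19049641]
```

>>> jog_arm:
  rows:
    - [[5, 5, 0], [0, 0, 0], 0.7]
    - [[10, 10, 0], [0, 0, 0], 0.7]
    - [[15, 15, 0], [0, 0, 0], 0.7]
    - [[20, 20, 0], [0, 0, 0], 0.7]
    - [[23, 25, 0], [0, 0, 0], 0.7]
    - [[26, 30, 0], [0, 0, 0], 0.7]
    - [[29, 35, 0], [0, 0, 0], 0.7]
    - [[29, 35, 0], [0, 0, 0], 0.7]

```text
clock: 1.05
position: [0.4687, -0.2448, 0.2265]
ee_rot: [-3.106, -0.458, -0.001]
force: [-0.1, -1.0, -0.5]
width: 0.7
gripper_force: 0.0
```

>>> jog_arm:
  rows:
    - [[3.5, 4, -2], [0, 0, 0], 0.7]
    - [[7, 8, -4], [0, 0, 0], 0.7]
    - [[10.5, 12, -6], [0, 0, 0], 0.7]
    - [[12.2, 14.2, -9], [0, 0, 0], 0.7]
    - [[12.2, 14.2, -13], [0, 0, 0], 0.7]
    - [[12.2, 14.2, -16], [0, 0, 0], 0.7]
    - [[12.2, 14.2, -16], [0, 0, 0], 0.7]

```text
clock: 1.92
position: [0.5865, -0.1073, 0.0642]
ee_rot: [-3.108, -0.449, 0.009]
force: [0.2, 0.6, 0.5]
width: 0.701
gripper_force: 0.0
```

```bash
python3 - <<'E'
from h import *
s=arm.observe(); d=cam('wrist'); print(s['position'].round(4),s['joints'].round(2))
T=np.eye(4); T[:3,:3]=cv2.Rodrigues(np.array(s['ee_rot']))[0]; T[:3,3]=s['position']
M=T@np.array(d['mount'])
h,w=d['depth'].shape; vv,uu=np.mgrid[0:h,0:w]
u=cv2.undistortPoints(np.stack([uu,vv],-1).reshape(-1,1,2).astype(float),d['K'],np.array(d['dist_coeffs'])).reshape(-1,2)
z=d['depth'].reshape(-1,1); P=(np.c_[u,np.ones(len(u))]*z)@M[:3,:3].T+M[:3,3]
q=P[(z[:,0]>0)&(P[:,2]>.036)&(P[:,2]<.046)]
q=q[np.hypot(q[:,0]-.589,q[:,1]+.107)<.03]
print(len(q)); print(((q.max(0)+q.min(0))/2).round(4) if len(q) else '')
E
```

```text
[ 0.5865 -0.1073  0.0642] [ 0.22  0.58 -0.18  1.8   0.14  0.79 -1.32]
1070
[ 0.5906 -0.1083  0.0404]
```

>>> jog_arm:
  rows:
    - [[0.3, 0, -2.5], [0, 0, 0], 0.7]
    - [[0.3, 0, -4.7], [0, 0, 0], 0.6]
    - [[0.3, 0, -4.7], [0, 0, 0], 0.3]
    - [[0.3, 0, -4.7], [0, 0, 0], 0]
    - [[0.3, 0, -4.7], [0, 0, 0], 0]
    - [[0.3, 0, -4.7], [0, 0, 0], 0]
    - [[0.3, 0, -4.7], [0, 0, 0], 0]
  newtons: 20

```text
clock: 2.85
position: [0.5925, -0.1075, 0.0209]
ee_rot: [3.109, 0.449, 0.003]
force: [-1.1, 0.3, 6.9]
width: 0.253
gripper_force: 20.0
```

>>> jog_arm:
  rows:
    - [[0.5, -1.5, 0], [0, 0, 0], 0]
    - [[1.5, -5, 0], [0, 0, 0], 0]
    - [[3, -9, 0], [0, 0, 0], 0]
    - [[4.5, -13, 0], [0, 0, 0], 0]
    - [[5.5, -17, 0], [0, 0, 0], 0]
    - [[6, -19.5, 0], [0, 0, 0], 0]
    - [[6, -20.5, 0], [0, 0, 0], 0]
    - [[6, -20.5, 0], [0, 0, 0], 0]

```text
clock: 3.85
position: [0.6537, -0.3114, 0.021]
ee_rot: [-3.108, -0.448, -0.006]
force: [3.5, 3.9, 4.4]
width: 0.253
gripper_force: 20.0
```

```bash
cat >> h.py <<'E'
def brackets(d,tag=None):
    hsv=cv2.cvtColor(d['img'],cv2.COLOR_RGB2HSV)
    m=cv2.inRange(hsv,(12,90,60),(35,255,255))
    n,l,st,c=cv2.connectedComponentsWithStats(m)
    for i in range(1,n):
        x,y,w,h,a=st[i]
        p=ray(d,c[i],.012)[0]
        if a>60 and .3<p[0]<.78 and abs(p[1])<.4:
            e=ray(d,[[x,y],[x+w,y+h]],.012)
            print(c[i].round(),a,'centroid',p.round(3),'x',e[1,0].round(3),e[0,0].round(3),'y',e[1,1].round(3),e[0,1].round(3))
E
python3 - <<'E'
from h import *
d=cam('top'); brackets(d); print(arm.observe()['joints'].round(2))
cv2.imwrite('pics/t2.png',cv2.resize(d['img'][80:280,90:420,::-1],(792,480)))
E
```

```text
[239. 134.] 273 centroid [0.696 0.054 0.012] x 0.651 0.724 y 0.02 0.078
[375. 164.] 234 centroid [ 0.598 -0.326  0.012] x 0.571 0.627 y -0.364 -0.302
[211. 175.] 270 centroid [0.58  0.134 0.012] x 0.535 0.607 y 0.11 0.167
[281. 223.] 291 centroid [ 0.441 -0.057  0.012] x 0.404 0.483 y -0.08 -0.028
[ 0.47  0.79 -0.17  1.47  0.16  0.88 -1.03]
```

View pics/t2.png

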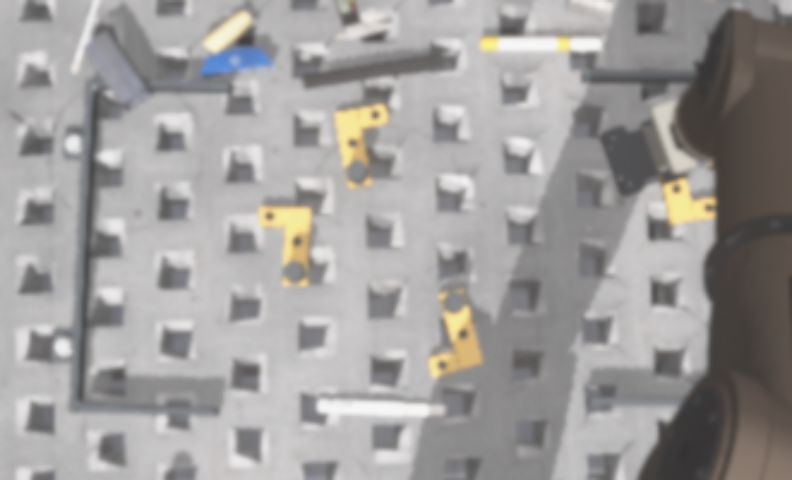

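C sits in the right bay with its orientation kept, around crop pixel (690,200). I'll release it and go to A.

>>> jog_arm:
  rows:
    - [[0, 0, 0], [0, 0, 0], 0.5]
    - [[0, 0, 0], [0, 0, 0], 0.5]
    - [[0, 0, 3], [0, 0, 0], 0.5]
    - [[0, 1, 7], [0, 0, 0], 0.5]
    - [[0, 6, 8], [0, 0, 0], 0.6]
    - [[0, 12, 8], [0, 0, 0], 0.7]
    - [[0, 18, 8], [0, 0, 0], 0.7]
    - [[-0.5, 24, 8], [0, 0, 0], 0.7]

```text
clock: 4.9
position: [0.6463, -0.0712, 0.0996]
ee_rot: [3.109, 0.448, -0.001]
force: [1.2, 0.6, -0.1]
width: 0.7
gripper_force: 0.0
```

>>> jog_arm:
  rows:
    - [[0, 6, 0], [0, 0, 0], 0.7]
    - [[-0.5, 12, 0], [0, 0, 0], 0.7]
    - [[-0.5, 12.8, -4], [0, 0, 0], 0.7]
    - [[-0.5, 12.8, -8], [0, 0, 0], 0.5]
    - [[-0.5, 12.8, -8], [0, 0, 0], 0]
    - [[-0.5, 12.8, -8], [0, 0, 0], 0]
    - [[-0.5, 12.8, -8], [0, 0, 0], 0]
    - [[-0.5, 12.8, -8], [0, 0, 0], 0]

```text
clock: 5.9
position: [0.643, 0.0552, 0.0215]
ee_rot: [3.109, 0.448, 0.004]
force: [-0.8, -0.8, 6.3]
width: 0.254
gripper_force: 20.0
```

>>> jog_arm:
  rows:
    - [[0.2, 1.5, 0], [0, 0, 0], 0]
    - [[0.4, 5, 0], [0, 0, 0], 0]
    - [[0.5, 9, 0], [0, 0, 0], 0]
    - [[0.5, 13, 0], [0, 0, 0], 0]
    - [[0, 17, 0], [0, 0, 0], 0]
    - [[-1, 21, 0], [0, 0, 0], 0]
    - [[-2, 24, 0], [0, 0, 0], 0]
    - [[-2, 24, 0], [0, 0, 0], 0]

```text
clock: 6.9
position: [0.6209, 0.3009, 0.0215]
ee_rot: [-3.104, -0.456, -0.003]
force: [-2.3, 6.5, 6.7]
width: 0.255
gripper_force: 20.0
```

```bash
python3 - <<'E'
from h import *
d=cam('top'); brackets(d); print(arm.observe()['joints'].round(2))
E
```

```text
[155. 138.] 87 centroid [0.692 0.291 0.012] x 0.679 0.703 y 0.265 0.316
[375. 162.] 254 centroid [ 0.603 -0.326  0.012] x 0.571 0.641 y -0.369 -0.3
[211. 175.] 265 centroid [0.58  0.134 0.012] x 0.535 0.607 y 0.11 0.167
[281. 223.] 284 centroid [ 0.44  -0.056  0.012] x 0.404 0.484 y -0.08 -0.025
[-0.42  0.75 -0.17  1.58  0.15  0.83 -1.93]
```

>>> jog_arm:
  rows:
    - [[0, 0, 0], [0, 0, 0], 0.5]
    - [[0, 0, 0], [0, 0, 0], 0.5]
    - [[0, 0, 3], [0, 0, 0], 0.5]
    - [[0, 0, 8], [0, 0, 0], 0.5]
    - [[-3, -5, 8], [0, 0, 0], 0.6]
    - [[-6, -10, 8], [0, 0, 0], 0.7]
    - [[-9, -15, 8], [0, 0, 0], 0.7]
    - [[-9.2, -17, 8], [0, 0, 0], 0.7]

```text
clock: 7.95
position: [0.5275, 0.1207, 0.0995]
ee_rot: [3.108, 0.442, -0.004]
force: [-0.2, -0.3, 0.7]
width: 0.702
gripper_force: 0.0
```

>>> jog_arm:
  rows:
    - [[0, 0, 0], [0, 0, 0], 0.7]
    - [[0, 0, -4], [0, 0, 0], 0.7]
    - [[0, 0, -8], [0, 0, 0], 0.5]
    - [[0, 0, -8], [0, 0, 0], 0]
    - [[0, 0, -8], [0, 0, 0], 0]
    - [[0, 0, -8], [0, 0, 0], 0]
    - [[0, 0, -8], [0, 0, 0], 0]

```text
clock: 8.82
position: [0.5306, 0.1265, 0.0211]
ee_rot: [-3.108, -0.45, -0.004]
force: [-1.9, 2.3, 6.6]
width: 0.254
gripper_force: 20.0
```

>>> jog_arm:
  rows:
    - [[1, -1.5, 0], [0, 0, 0], 0]
    - [[3, -4.5, 0], [0, 0, 0], 0]
    - [[4, -8.5, 0], [0, 0, 0], 0]
    - [[4, -13, 0], [0, 0, 0], 0]
    - [[4, -17.5, 0], [0, 0, 0], 0]
    - [[4, -22, 0], [0, 0, 0], 0]
    - [[3, -26, 0], [0, 0, 0], 0]
    - [[1, -29, 0], [0, 0, 0], 0]

```text
clock: 9.82
position: [0.5421, -0.1662, 0.0212]
ee_rot: [3.108, 0.447, 0.008]
force: [3.9, 3.0, 3.6]
width: 0.252
gripper_force: 20.0
```

>>> jog_arm:
  rows:
    - [[-2.5, -3, 0], [0, 0, 0], 0]
    - [[-5.5, -6.5, 0], [0, 0, 0], 0]
    - [[-8.5, -10, 0], [0, 0, 0], 0]
    - [[-10, -13, 0], [0, 0, 0], 0]
    - [[-10, -13, 0], [0, 0, 0], 0]

```text
clock: 10.45
position: [0.4382, -0.2993, 0.0211]
ee_rot: [3.107, 0.439, -0.0]
force: [-4.1, -6.9, 9.0]
width: 0.254
gripper_force: 20.0
```

```bash
python3 - <<'E'
from h import *
d=cam('top'); brackets(d); print(arm.observe()['joints'].round(2))
cv2.imwrite('pics/t3.png',cv2.resize(d['img'][80:280,90:420,::-1],(792,480)))
E
```

```text
[153. 144.] 297 centroid [0.674 0.297 0.012] x 0.627 0.706 y 0.26 0.319
[375. 162.] 296 centroid [ 0.603 -0.325  0.012] x 0.571 0.644 y -0.367 -0.3
[364. 200.] 200 centroid [ 0.498 -0.289  0.012] x 0.469 0.513 y -0.314 -0.257
[281. 223.] 295 centroid [ 0.441 -0.056  0.012] x 0.402 0.484 y -0.083 -0.025
[ 0.65  0.56 -0.21  1.99  0.2   0.6  -0.98]
```

View pics/t3.png

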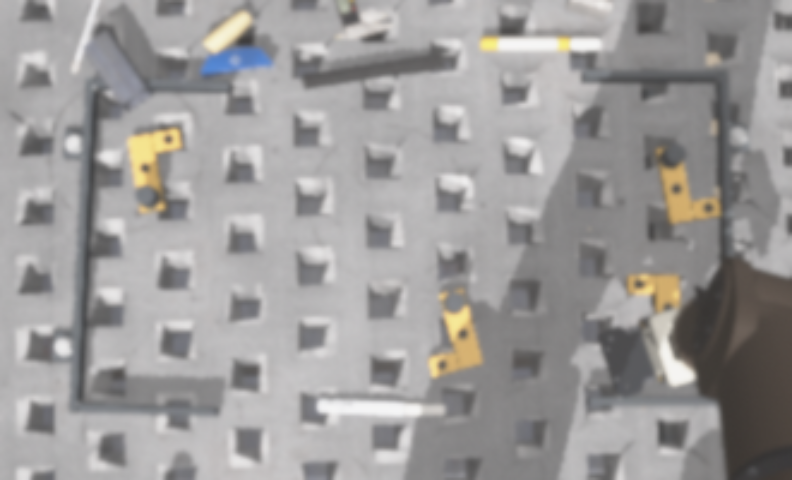

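A (150,170), C (685,185) and B (655,290) all lie in their bays, and the tools are unmoved. D is the last one.

>>> jog_arm:
  rows:
    - [[0, 0, 0], [0, 0, 0], 0.5]
    - [[0, 0, 0], [0, 0, 0], 0.5]
    - [[0, 0, 3], [0, 0, 0], 0.5]
    - [[0, 0, 8], [0, 0, 0], 0.5]
    - [[1, 5, 8], [0, 0, 0], 0.6]
    - [[2.5, 11, 8], [0, 0, 0], 0.7]
    - [[4, 17, 8], [0, 0, 0], 0.7]
    - [[5, 23, 8], [0, 0, 0], 0.7]

```text
clock: 11.5
position: [0.4904, -0.062, 0.0999]
ee_rot: [-3.109, -0.45, -0.001]
force: [0.6, -0.0, -0.9]
width: 0.7
gripper_force: 0.0
```

>>> jog_arm:
  rows:
    - [[0.1, 1.7, 0], [0, 0, 0], 0.7]
    - [[0.1, 1.7, -4], [0, 0, 0], 0.7]
    - [[0.1, 1.7, -8], [0, 0, 0], 0.5]
    - [[0.1, 1.7, -8], [0, 0, 0], 0]
    - [[0.1, 1.7, -8], [0, 0, 0], 0]
    - [[0.1, 1.7, -8], [0, 0, 0], 0]
    - [[0.1, 1.7, -8], [0, 0, 0], 0]

```text
clock: 12.38
position: [0.4922, -0.048, 0.0212]
ee_rot: [3.109, 0.448, 0.005]
force: [0.4, -1.6, 7.7]
width: 0.256
gripper_force: 20.0
```

>>> jog_arm:
  rows:
    - [[1.5, 0.5, 0], [0, 0, 0], 0]
    - [[3.5, 3, 0], [0, 0, 0], 0]
    - [[4, 7, 0], [0, 0, 0], 0]
    - [[4, 11.5, 0], [0, 0, 0], 0]
    - [[4, 16, 0], [0, 0, 0], 0]
    - [[3.5, 20.5, 0], [0, 0, 0], 0]
    - [[3, 25, 0], [0, 0, 0], 0]
    - [[2.5, 29, 0], [0, 0, 0], 0]

```text
clock: 13.38
position: [0.5157, 0.2436, 0.0203]
ee_rot: [3.109, 0.449, 0.001]
force: [1.1, -3.0, 0.3]
width: 0.252
gripper_force: 19.9
```

>>> jog_arm:
  rows:
    - [[0, 3, 0], [0, 0, 0], 0]
    - [[0, 5.5, 0], [0, 0, 0], 0]
    - [[0, 5.5, 0], [0, 0, 0], 0]
    - [[0, 5.5, 0], [0, 0, 0], 0.5]
    - [[0, 5.5, 0], [0, 0, 0], 0.5]
    - [[0, 5.5, 4], [0, 0, 0], 0.5]
    - [[0, 5.5, 10], [0, 0, 0], 0.5]

```text
clock: 14.25
position: [0.5149, 0.2953, 0.1193]
ee_rot: [3.107, 0.446, -0.006]
force: [1.8, 0.9, 0.2]
width: 0.501
gripper_force: 0.0
```

>>> jog_arm:
  rows:
    - [[0, -6, 3], [0, 0, 0], 0.5]
    - [[0, -12, 6], [0, 0, 0], 0.5]
    - [[0, -18, 6], [0, 0, 0], 0.5]
    - [[0, -24, 6], [0, 0, 0], 0.5]
    - [[0, -30, 6], [0, 0, 0], 0.5]
    - [[0, -30, 6], [0, 0, 0], 0.5]

```text
clock: 15.0
position: [0.515, -0.0099, 0.1797]
ee_rot: [3.109, 0.432, -0.001]
force: [-0.5, -0.0, -0.5]
width: 0.5
gripper_force: 0.0
```

```bash
python3 - <<'E'
from h import *
d=cam('top'); brackets(d)
cv2.imwrite('pics/t4.png',cv2.resize(d['img'][80:280,90:420,::-1],(792,480)))
E
```

```text
[153. 144.] 291 centroid [0.674 0.296 0.012] x 0.627 0.706 y 0.26 0.319
[375. 162.] 294 centroid [ 0.603 -0.326  0.012] x 0.571 0.641 y -0.369 -0.3
[364. 203.] 297 centroid [ 0.489 -0.29   0.012] x 0.444 0.516 y -0.312 -0.254
[158. 223.] 314 centroid [0.452 0.286 0.012] x 0.411 0.499 y 0.258 0.315
```

View pics/t4.png

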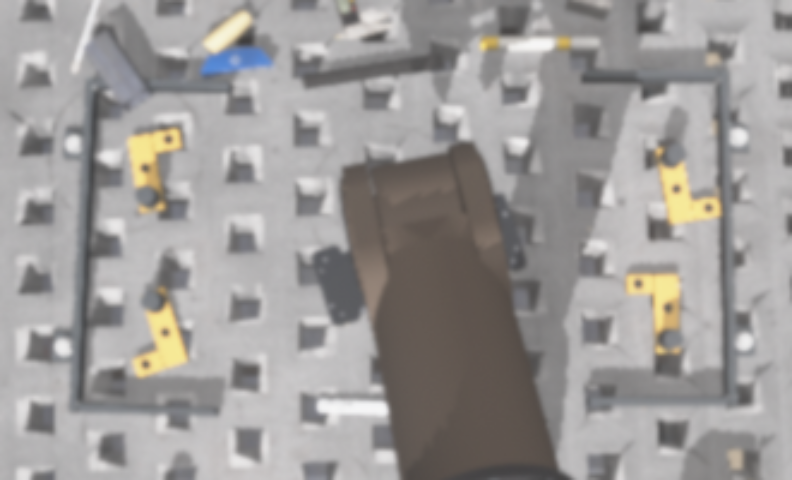

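All four lie flat and well inside their bays: left-hand at (150,170) and (160,330), right-hand at (685,185) and (660,310). The tools are in place and the arm is clear.

```bash
python3 -c "
from cell import arm
print(arm.sign_off())"
```

```text
the job is handed in; nothing more can be done
None
```

I slid all four brackets into their own bays (left-hand left, right-hand right) and handed the job in at about 15 s; the last picture shows every bracket well inside and the tools unmoved, but the hand-in returned no verdict.

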